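Load the check cell in the polarimeter

ROBOT

A 6-joint arm with a two-finger parallel gripper is mounted at the origin on the work surface. World frame = base frame: x ahead of the robot, y to its left, z up, the work surface at z = 0. Lengths are in m, angles in rad, forces in N, time in s.
With the tool pointing down it reaches from about 0.225 to 0.875 m from the base axis. Payload 3.4 kg.
Tool frame: the origin (TCP) lies at the very end of the fingers, on their centre line; the grasp point (between the pads) lies manip.hold_point_z behind it (manip.hold_point_z is the distance from the TCP to the grasp point, in m); x points along the fingers, y is the direction in which the jaws open and shut, and the axes are right-handed (so a half turn about x gives the same grasp; the last joint's range is limited). The gripper opens to 85 mm and grips with 20 to 120 N. Pads are 22 mm wide; open, the fingers measure 114 mm over their backs; the gripper's body (76 mm by 85 mm) begins 54 mm behind the grasp point. The pads swing forward as they close: fully open they stand 13 mm farther back than shut.
Start: joints at [1.088, 0.276, 1.505, -0, 1.361, -0.121], TCP at [0.204, 0.538, 0.231] pointing down, gripper open.
Joint ranges: [-2.89, 2.89], [-0.75, 2.08], [0.22, 2.7], [-1.18, 4.32], [0.11, 2.71], [-2.7, 2.7]. Speed limits (rad/s): [2.57, 2.57, 3.14, 3.14, 3.14, 3.14].

INTERFACE

Orientations are given as a unit quaternion [w, x, y, z].
In Python, from rig import manip gives the robot as it stands.
- The arm moves only by the tool step_arm, never from a script. Its argument "targets" is a list of rows, each a list of 2 entries, a list of its own where there are three numbers: the shift along the tool's x, y, z in mm, then the turn about the tool's x in degrees. A call has 1 to 20 rows; each row is the pose to reach, as a shift and turn from the pose commanded when the call began, along the tool's axes at that moment; what a row does not reach only later rows make up. A row lasts 1/10 s, in which the tool goes at most 50 mm and 8.59 degrees, less where a joint would pass 70% of its speed; a pose out of reach is approached as far as the arm can. A call with a gripper value outside its range is refused whole. "grip" is the closure, from 0 (fully open) to 1 (shut), set as the call begins (left out, the last holds). The fingers move at their own pace and stop on an object; "grip_force" is the grip in N (left out, the last holds). Time passes only in rows, so rows that repeat a pose let the fingers close. It gives the time, the measured TCP pose, the force and the opening at its end, in the units of the state.
- manip.get_state(): the state, without advancing time (a new reading comes with each control period).
- manip.get_image(name): name is "side" or "top" or "wrist"; returns a dict with "image" (384x512x3 uint8, red, green, blue), "fx", "fy", "cx", "cy" (pixels), "distortion" ([k1, k2, p1, p2, k3] as OpenCV has them; the pictures are not rectified), "pose" (4x4, takes a point from camera to world coordinates). Camera axes: x right, y down, z forward; pixel columns grow to the right and rows downward; lengths in m; the calibration is good to about 2 mm. A picture is of the moment at which its call begins. There is no depth.
- manip.sign_off(): hands the job in, once; it reports no verdict.
Trained networks look in a picture, given as the dict that the camera call returned (one of the last four; its "shot" number tells which), for a name from the list of things; names that differ only in an ending like _2 or _b are one class to them, and where a whole thing is asked for, a point or a joint stands for the part that bears it (a point fixed in the world has none). Each returns a list of dicts, best first, with "confidence" (0 to 1); they miss things now and then, are a little off and sometimes report something else, mostly with a low value. They report only what shows in the picture. A call takes as long as a camera call. They do not tell look-alikes from the thing itself.
- manip.search_frame(picture, thing): "xyz" ([x, y, z] in m, in world coordinates, good to about 4 mm: the middle of the surface that is visible of it).
- manip.regions_of(picture, thing): "region" (384x512 bool, what is visible of it).
The state is a dict: "clock": time; "qpos": joint angles; "qd": joint speeds; "effort": joint torques, N m; "position": TCP position; "ee_rot": TCP orientation; "contact_force": force on the tool from outside, world axes, zero at the start; "moment": the same for the moment, N m; "width": finger opening in m.
Only numpy, scipy, OpenCV 4.12 (cv2) and the standard library are available. Lean on these libraries where they do the work, as an engineer would, in place of code of your own. Each camera call takes 0.05 s, during which the arm holds its last target.

TASK

Take the quartz check cell (steel barrel with two blue bands) out of the rack, lay it in the V-trough of the polarimeter's open sample chamber and slide it along the trough, under the hood, until you feel its end seat on the end stop's ring. Press it home with a light, steady push of about 8 N beyond the sliding drag for a second, and nowhere near 25 N, because the quartz must not be strained. Then let go of it, slide the cover fully shut and leave the other things where they stand.

Things in the scene. Friction and masses are not known exactly. Their poses are not given: they have to be found in the camera images.
- polarimeter: Grey desk-top polarimeter, fixed: 560 wide (its y), 280 deep (its x), 165 high. Origin at the centre of its underside, z up; at yaw 0 its x points away from the robot, its y to the robot's left. Dark sample chamber open at the top: 130 wide (x -90 to 40), 230 long (y -170 to 60), floor at z 72.
- trough (a point): Point in the chamber's 90-degree aluminium V-trough, where the middle of a cell lies that has just been laid in, 15 clear of the hood (polarimeter x -25, y -49, z 130; axes as the polarimeter's). The trough runs along y, from y -155 to 52, upper edges 29 apart at z 123. A lying cell's axis is at x -25, z 130, 35 below the housing's top.
- hood (a point): Mouth of the grey hood, on the cell's axis line (polarimeter x -25, y 26, z 130; axes alike). The hood covers the trough's last 26 up to the stop plate: opening 40 wide, roof 9 above a lying cell, 52 wide outside, its top at z 160. A spring ball in the roof presses on the cell for the last 19 before the plate: there the push bumps up by 1 to 5 N and stays higher, which is not yet the stop.
- stop_face (a point): Centre of the fixed stop plate's face at the +y end of the trough, on the cell's axis line (polarimeter x -25, y 52, z 130; axes alike). A brass seat ring is screwed into this plate: see stop. Trough friction varies: the drag while sliding is 0.5 to 5 N.
- stop: The end stop: fixed steel plate 40 x 8 x 50 (origin on the centre of its face, as stop_face) with a rigid brass seat ring, 25 diameter, that stands 1 to 10 out of it towards -y, as the last user screwed it; how far is hidden under the hood and not measured, only felt. The cell's end seats on the ring, its middle then 61 to 70 from stop_face.
- check_cell: Quartz check cell, the rod to load: 120 long, about 0.25 kg, steel barrel 18 diameter and 84 long with two blue bands, between two dark steel end caps 30 diameter and 18 long with flat ends. Both ends alike. Origin at its middle on its axis; its y is the cell's axis.
- sample_tube: Sample tube of the same size with an amber barrel and brass caps, in the rack's other place; leave it there. Origin at its middle on its axis, y along it.
- rack: White plastic rack, fixed, 210 (x) by 130 (y), base 12 high, with V rests (top at z 32) under the caps of two cells that lie along its y at x -50 and x 50, axis at z 39, barrels free below. Which cell lies where varies. Origin at the centre of its underside.
- cover (a joint): Sliding cover of the sample chamber, 166 (x) by 240 (y), 10 thick, lying on top of the housing. 0 = fully shut over the chamber, positive = slid open towards the polarimeter's +y, in m, 0.24 at most. It needs some 2 to 4 N to slide and stays where left.
- cover_grip (a point): Middle of the black grip ridge on the cover: 70 long in x, 14 thick in y, standing 29 above the cover; this point is 9 below its top edge; with the cover shut it is 157 before the stop face along y. Axes as the polarimeter's; the ridge moves along y with the cover.
- stain_bottle: Bottle with blue cap, 60 diameter, 130 high, loose; leave alone. Origin at the centre of its underside.
- glove_box: Blue and brown glove carton, 120 x 230 x 75 high (85 with the glove on top), loose; leave alone. Origin at the centre of its underside.
- reagent_jar: Small jar with white cap, 52 diameter, 65 high, loose; leave alone. Origin at the centre of its underside.
Not all that is in view belongs to the job. What is shaped like the check_cell but green, pink or turquoise is not meant.

How it is judged:
On the way, in this order (a step that is already met when the one before it is completed fails the run):
1. the check cell lies in the V-trough, its end still short of the stop (x of check_cell in the frame of stop_face between -0.003 and 0.003 m and z of check_cell in the frame of stop_face between -0.003 and 0.003 m and angle between the y axis of check_cell and the y axis of stop_face, either way round below 0.04 rad and y of check_cell in the frame of stop_face between -0.15 and -0.076 m), for 0.2 s.
2. the check cell is pressed against the end stop steadily with 5 to 14 N for 0.4 s (contact force between check_cell and stop between 5 and 14 N), for 0.4 s.
At the end, for the whole second after the job is handed in: The check cell lies in the V-trough (axis within 2.5 mm and 0.04 rad of its line), its end within 2 mm of the end stop's seat ring (middles of cell and ring under 69 mm apart) and at rest; the cover is shut to within 4 mm (x of check_cell in the frame of stop_face between -0.0025 and 0.0025 m and z of check_cell in the frame of stop_face between -0.0025 and 0.0025 m and angle between the y axis of check_cell and the y axis of stop_face, either way round below 0.04 rad and distance between check_cell and seat_ring_c0 below 0.069 m and value of joint cover below 0.004 m and linear speed of check_cell below 0.01 m/s); the robot touches nothing.
It fails at once if the cell is pressed on the end stop with more than 25 N (contact force between check_cell and stop above 25 N).
It fails at once if a bystander (sample tube, bottle, glove carton, jar) is moved by more than 15 mm (distance of any of sample_tube, stain_bottle, glove_box, reagent_jar from where it was at the start of the episode above 0.015 m).
It also fails if it takes over 72 s, if anything falls off the work surface, if the arm or the gripper's body presses on something with over 40 N, if the wrist force passes 120 N, or if a joint passes its speed limit or range.

## Working session

There is one attempt and no reset: what is moved stays moved. The work goes in short steps, Python scripts to look and compute and a tool call to move; the robot and the scene stay as the last step left them, time stands still between calls to the robot, and variables do not carry over. Pictures are saved under pics/ and viewed, and the job is handed in when it is done.

Besides the shell and the picture viewer there is one more tool, called after "Request:" as a command line: name --argument value ..., lists and objects as JSON in quotes. step_arm: Moves the arm, as the interface text tells. Its arguments: {"type":"object","properties":{"targets":{"type":"array"},"grip":{"type":"number"},"grip_force":{"type":"number"}},"required":["targets"]}

```bash
ls; mkdir -p pics; python3 - <<'E'
from rig import manip
import cv2
print(manip.get_state()); print(manip.hold_point_z)
for n in ['side','top','wrist']:
    d=manip.get_image(n); cv2.imwrite(f'pics/a_{n}.png',d['image'][:,:,::-1])
    print(n,d['fx'],d['fy'],d['cx'],d['cy'],d['distortion'],d['pose'])
E
```

```text
pics
{'clock': 0.0, 'qpos': array([ 1.08800444e+00,  2.76604845e-01,  1.50617518e+00, -3.22972415e-06,
        1.36067676e+00, -1.21003835e-01]), 'qd': array([ 1.16959199e-03, -1.76111266e-03, -1.60151856e-03, -5.53705170e-05,
        1.00251982e-03, -4.98919388e-04]), 'effort': array([-1.62077620e-03, -4.16777337e+01, -2.45801443e+01, -2.15988684e-04,
        1.09177074e-02,  2.28802001e-06]), 'position': array([0.2032748 , 0.53729192, 0.23041734]), 'ee_rot': array([ 0.69537394,  0.12658505,  0.69576373, -0.12784424]), 'contact_force': array([-0.37502181,  0.4079482 , -0.01679432]), 'moment': array([0.05009221, 0.02502779, 0.02674364]), 'width': 0.0854183833141571}
0.0187
side 385.4658342283468 385.4658342283468 251.50096685901366 195.51334504308832 [0.04014976 0.         0.         0.         0.        ] [[ 0.91356235 -0.25359419  0.31795254  0.11778193]
 [-0.40669606 -0.57245992  0.71196064 -0.91930262]
 [ 0.001466   -0.77973048 -0.62611359  0.86736441]
 [ 0.          0.          0.          1.        ]]
top 394.6908662509969 394.6908662509969 250.23454835164418 188.82744871116054 [0.03179083 0.         0.         0.         0.        ] [[-0.02272902 -0.99817396  0.05596547  0.4209557 ]
 [-0.99971874  0.02307197  0.00548941 -0.08683546]
 [-0.00677062 -0.05582496 -0.99841761  1.28649587]
 [ 0.          0.          0.          1.        ]]
wrist 267.9678857417871 267.9678857417871 259.67874784543415 191.96519693826895 [-0.0427081  0.         0.         0.         0.       ] [[ 0.35282829  0.89273309  0.2802496   0.13084497]
 [ 0.9356864  -0.3360605  -0.10749096  0.56390157]
 [-0.00177992  0.30015159 -0.95388985  0.37362023]
 [ 0.          0.          0.          1.        ]]
```

View pics/a_side.png

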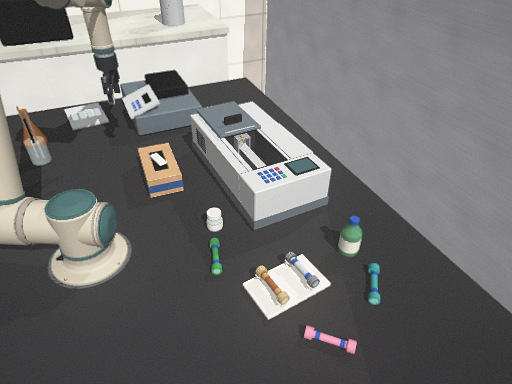

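View pics/a_top.png

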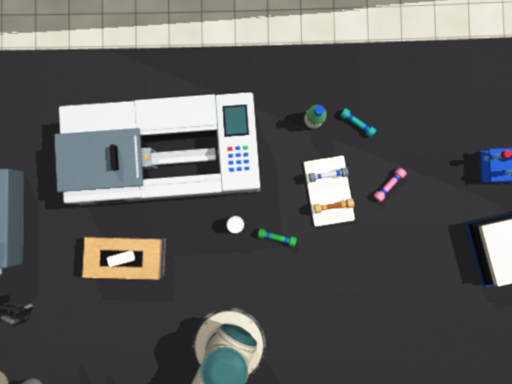

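View pics/a_wrist.png

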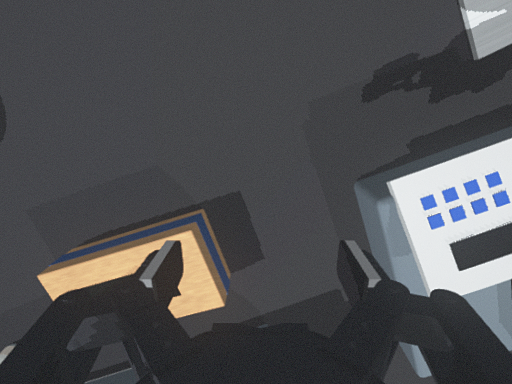

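The top view shows the polarimeter with its open chamber around (180,155), and the rack at (330,190). The check cell, steel with blue bands, lies at (328,174) and the amber tube at (334,206). The look-alikes are outside the rack: green (277,237), pink (390,184) and turquoise (358,122). I'll confirm the check cell in an enlarged crop and measure.

```bash
cat > h.py <<'E'
import numpy as np, cv2
def K(d): return np.array([[d['fx'],0,d['cx']],[0,d['fy'],d['cy']],[0,0,1.]])
def ray(d,uv,z):
    uv=np.asarray(uv,float).reshape(-1,1,2)
    n=cv2.undistortPoints(uv,K(d),np.array(d['distortion'],float)).reshape(-1,2)
    P=np.array(d['pose']); r=np.c_[n,np.ones(len(n))]@P[:3,:3].T; o=P[:3,3]
    return o+r*((z-o[2])/r[:,2])[:,None]
def proj(d,X):
    P=np.linalg.inv(np.array(d['pose'])); X=np.asarray(X,float).reshape(-1,3)
    return cv2.projectPoints(X,cv2.Rodrigues(P[:3,:3])[0],P[:3,3],K(d),np.array(d['distortion'],float))[0].reshape(-1,2)
E
python3 - <<'E'
from rig import manip
import cv2,numpy as np,pickle
from h import *
out={}
for n in ['top','side']:
    d=manip.get_image(n); pickle.dump(d,open(f'{n}.pkl','wb'))
    print(n)
    for t in ['check_cell','sample_tube','rack','polarimeter','cover','trough','stop','stain_bottle','glove_box','reagent_jar','cover_grip','hood']:
        try:
            r=manip.search_frame(d,t); print(t,[(np.round(x['xyz'],3).tolist(),round(x['confidence'],2)) for x in r[:3]])
            m=manip.regions_of(d,t)
            if m: out[n,t]=[(x['region'],x['confidence']) for x in m[:3]]
        except Exception as e: print(t,e)
    im=d['image'][:,:,::-1]
    c=im[80:240,40:270] if n=='top' else im[95:225,180:340]
    cv2.imwrite(f'pics/b_{n}_pol.png',cv2.resize(c,None,fx=3.4,fy=3.4,interpolation=cv2.INTER_CUBIC))
    c=im[100:240,290:420] if n=='top' else im[230:330,230:350]
    cv2.imwrite(f'pics/b_{n}_rack.png',cv2.resize(c,None,fx=4,fy=4,interpolation=cv2.INTER_CUBIC))
pickle.dump(out,open('masks.pkl','wb'))
E
```

```text
top
check_cell [([0.701, -0.433, 0.024], 0.65), ([0.539, -0.323, 0.048], 0.58), ([0.498, -0.528, 0.02], 0.54)]
sample_tube [([0.435, -0.338, 0.047], 0.56)]
rack []
polarimeter [([0.609, 0.192, 0.168], 0.7)]
cover [([0.579, 0.346, 0.174], 0.93)]
trough [([0.61, 0.187, 0.164], 0.98)]
stop []
stain_bottle [([0.708, -0.285, 0.088], 0.85)]
glove_box [([0.292, 0.302, 0.079], 0.65), ([0.534, -0.325, 0.047], 0.29)]
reagent_jar [([0.381, -0.034, 0.065], 0.57), ([0.484, -0.332, 0.013], 0.23)]
cover_grip [([0.481, -0.33, 0.009], 0.74), ([0.579, 0.347, 0.179], 0.66)]
hood [([0.608, 0.193, 0.169], 0.95), ([0.708, -0.286, 0.09], 0.27)]
side
check_cell [([0.491, -0.53, 0.024], 0.69), ([0.335, -0.177, 0.026], 0.68), ([0.695, -0.439, 0.021], 0.65)]
sample_tube [([0.433, -0.349, 0.05], 0.94)]
rack [([0.479, -0.339, 0.009], 0.83)]
polarimeter [([0.581, 0.059, 0.159], 0.64)]
cover [([0.572, 0.309, 0.174], 0.75)]
trough [([0.577, 0.061, 0.156], 0.75)]
stop []
stain_bottle [([0.703, -0.303, 0.074], 0.77)]
glove_box [([0.284, 0.25, 0.075], 0.64)]
reagent_jar [([0.381, -0.047, 0.046], 0.54)]
cover_grip [([0.568, 0.308, 0.176], 0.93)]
hood [([0.584, 0.063, 0.16], 0.87), ([0.532, -0.34, 0.048], 0.29)]
```

View pics/b_top_pol.png

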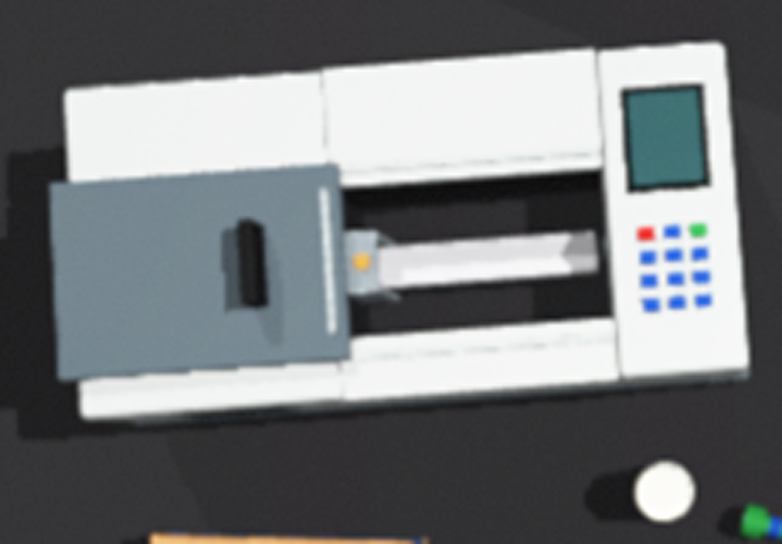

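View pics/b_top_rack.png

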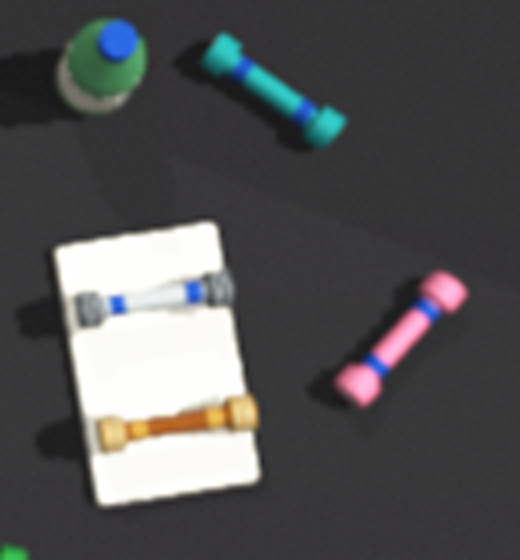

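View pics/b_side_pol.png

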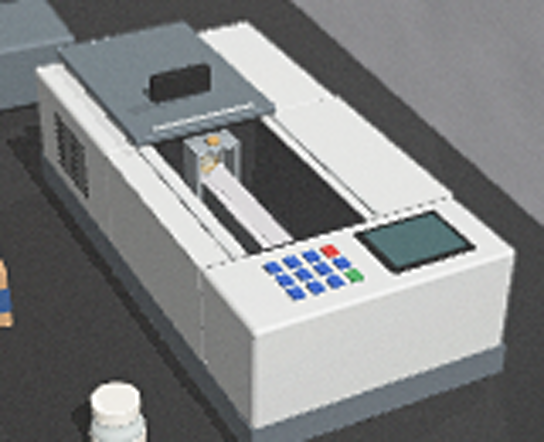

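View pics/b_side_rack.png

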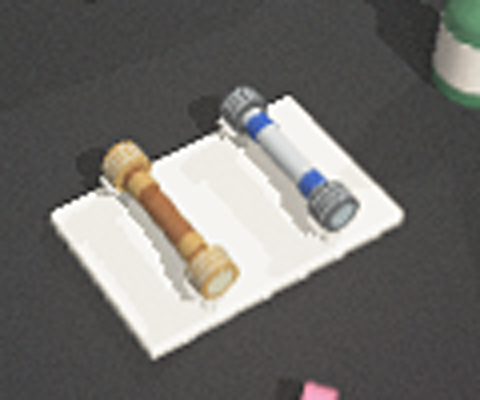

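In the enlarged crop, the steel-barrelled cell with two blue bands sits in the rack's far place at crop (155,300), full-frame (328.7,175). That is the check cell. The amber one at crop (178,423) is the sample tube. Next I fit the polarimeter and cell poses.

```bash
python3 - <<'E'
import pickle,numpy as np,cv2
from h import *
from scipy.optimize import least_squares
T=pickle.load(open('top.pkl','rb'));S=pickle.load(open('side.pkl','rb'))
ct=lambda p:np.array(p)/3.4-0.5+0.5/3.4+[40,80]
cs=lambda p:np.array(p)/3.4-0.5+0.5/3.4+[180,95]
top=[((140,280,165),(66,90)),((140,-280,165),(722,43)),((-140,-280,165),(748,375)),((-140,280,165),(82,418)),
 ((40,-170,165),(601,170)),((-90,-170,165),(614,320))]
side=[((-140,-280,165),(254,340)),((140,-280,165),(514,255)),((140,280,165),(252,22)),((-140,280,165),(37,68)),]
def W(p,X):
    X=np.atleast_2d(X)/1000.;c,s=np.cos(p[2]),np.sin(p[2])
    return np.c_[p[0]+c*X[:,0]-s*X[:,1],p[1]+s*X[:,0]+c*X[:,1],X[:,2]]
def fit(sets):
    def f(p): return np.concatenate([(proj(d,W(p,[a[0] for a in L]))-np.array([cc(a[1]) for a in L])).ravel() for d,L,cc in sets])
    r=least_squares(f,[0.6,0.2,-0.05],loss='soft_l1');print(np.round(r.x,4));print(np.round(f(r.x).reshape(-1,2),1).tolist());return r.x
fit([(T,top,ct)]);fit([(S,side,cs)]);p=fit([(T,top,ct),(S,side,cs)])
np.save('pol.npy',p)
for n,d,cc,b in (('top',T,(40,80),'b_top_pol'),('side',S,(180,95),'b_side_pol')):
    im=cv2.imread(f'pics/{b}.png')
    def line(a,bb,col):
        q=((proj(d,W(p,[a,bb]))-cc+0.5)*3.4-0.5);cv2.line(im,tuple(int(v) for v in q[0].round()),tuple(int(v) for v in q[1].round()),col,1)
    def rect(x0,x1,y0,y1,z,col):
        for a,bb in (((x0,y0),(x1,y0)),((x1,y0),(x1,y1)),((x1,y1),(x0,y1)),((x0,y1),(x0,y0))): line((*a,z),(*bb,z),col)
    rect(-140,140,-280,280,165,(0,0,255));rect(-90,40,-170,60,165,(0,255,0));rect(-39.5,-10.5,-155,26,123,(255,0,255));rect(-51,1,26,52,160,(255,128,0))
    cv2.imwrite(f'pics/c_{n}.png',im)
# cells via colours: barrels in top view
for nm,caps,im0 in (('top',[(90,307),(217,288)],T),):
    q=np.array(caps)/4-0.375+[290,100]; w=ray(T,q,0.039+.012);print('check top',w.round(4),w.mean(0).round(4))
    q=np.array([(111,433),(243,412)])/4-0.375+[290,100]; w2=ray(T,q,0.051);print('tube',w2.round(4),w2.mean(0).round(4))
q=np.array([(242,104),(333,205)])/4-0.375+[230,230]; w=ray(S,q,0.044);print('check side',w.round(4),w.mean(0).round(4))
E
```

```text
[0.6086 0.1781 0.048 ]
[[-1.1, -0.4], [0.9, 0.1], [0.3, -0.8], [-1.2, 0.6], [0.8, -0.2], [-0.0, 0.7]]
[0.6115 0.1672 0.0405]
[[-0.5, -0.3], [2.1, 0.3], [0.0, -0.3], [-0.6, -0.2]]
[0.6095 0.1762 0.0453]
[[-0.3, -1.0], [1.8, -0.0], [0.8, -0.8], [-0.7, 0.0], [1.5, -0.4], [0.6, 0.5], [-1.9, -1.9], [0.2, -1.3], [-1.7, -1.1], [-2.0, -0.9]]
check top [[ 0.5248 -0.2749  0.051 ]
 [ 0.5374 -0.3745  0.051 ]] [ 0.5311 -0.3247  0.051 ]
tube [[ 0.4259 -0.2881  0.051 ]
 [ 0.4399 -0.3912  0.051 ]] [ 0.4329 -0.3396  0.051 ]
check side [[ 0.5253 -0.278   0.044 ]
 [ 0.5377 -0.3818  0.044 ]] [ 0.5315 -0.3299  0.044 ]
```

```bash
python3 - <<'E'
import cv2,numpy as np
a=cv2.imread('pics/c_top.png');print(a.shape, cv2.imread('pics/c_side.png').shape)
E
```

```text
(544, 782, 3) (442, 544, 3)
```

View pics/c_top.png

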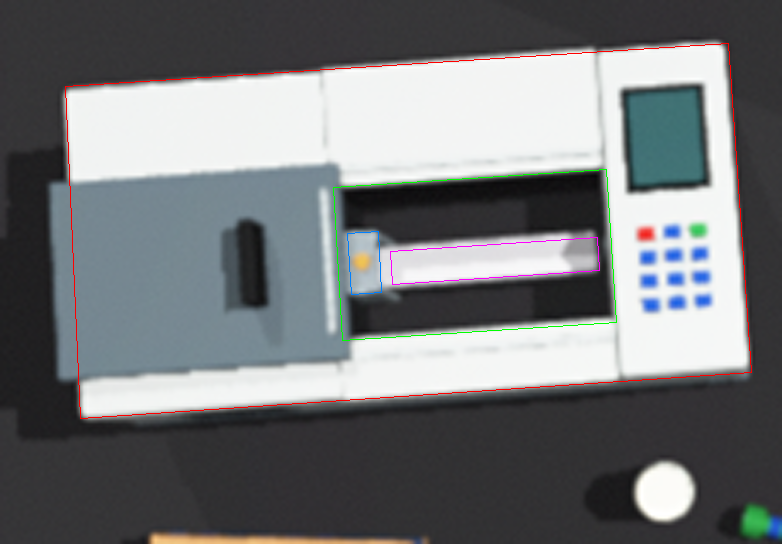

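View pics/c_side.png

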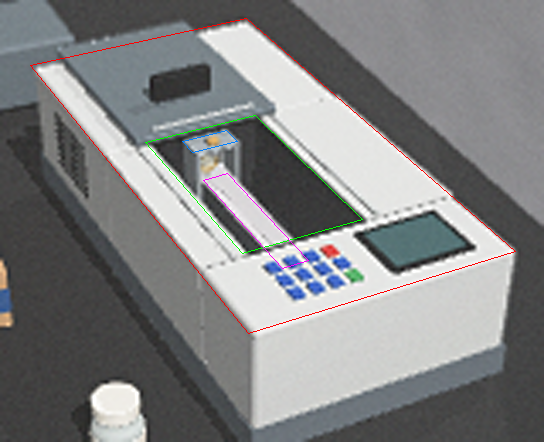

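```bash
cat >> h.py <<'E'
from scipy.spatial.transform import Rotation as Ro
def rot(s): q=s['ee_rot']; return Ro.from_quat([q[1],q[2],q[3],q[0]]).as_matrix()
def plan(s,target,yaw=None):
    """shift mm in tool axes, turn deg about tool x. yaw: desired heading of jaw axis (tool y) mod pi: heading of cell-frame x"""
    R=rot(s); sh=R.T@(np.array(target)-s['position'])*1000
    a=None
    if yaw is not None:
        best=None
        for k in (0,np.pi):
            y=np.array([np.cos(yaw+k),np.sin(yaw+k),0]); l=R.T@y
            a=np.degrees(np.arctan2(l[2],l[1]))
            if best is None or abs(a)<abs(best): best=a
        a=best
    return np.round(sh,1),None if a is None else round(a,2)
E
python3 - <<'E'
from rig import manip
from h import *
s=manip.get_state(); print(rot(s).round(4)); print(plan(s,[0.531,-0.328,0.16],0.128)); print(s['qpos'])
E
```

```text
[[ 0.      0.3539  0.9353]
 [ 0.      0.9353 -0.3539]
 [-1.      0.      0.    ]]
(array([  71.3, -693.9,  612.7]), np.float64(61.94))
[ 1.08802133e+00  2.75916848e-01  1.50492103e+00 -2.66414508e-05
  1.36071346e+00 -1.20996751e-01]
```

Request:
step_arm --targets '[[[0, -694, 613], 62], [[0, -694, 613], 62], [[0, -694, 613], 62], [[0, -694, 613], 62], [[0, -694, 613], 62], [[0, -694, 613], 62], [[0, -694, 613], 62], [[0, -694, 613], 62], [[0, -694, 613], 62], [[0, -694, 613], 62], [[0, -694, 613], 62], [[0, -694, 613], 62], [[0, -694, 613], 62], [[0, -694, 613], 62], [[0, -694, 613], 62], [[0, -694, 613], 62], [[0, -694, 613], 62], [[0, -694, 613], 62], [[0, -694, 613], 62], [[40, -694, 613], 62]]'

```text
clock: 4.65
position: [0.5358, -0.3354, 0.1955]
ee_rot: [0.535, 0.468, 0.525, -0.468]
contact_force: [0.8, 0.2, -0.7]
width: 0.0853
```

```bash
python3 - <<'E'
from rig import manip
from h import *
import pickle
d=manip.get_image('wrist'); s=manip.get_state(); pickle.dump(d,open('w1.pkl','wb'))
cv2.imwrite('pics/d_wrist.png',d['image'][:,:,::-1]); print(s['clock'],s['position'],s['qpos'],rot(s).round(3).tolist(),s['contact_force'])
print(proj(d,[[.531,-.327,.039],[.525,-.275,.039],[.537,-.38,.039]]))
for x in manip.search_frame(d,'check_cell'): print(x['xyz'],x['confidence'])
E
```

```text
4.7 [ 0.52974081 -0.32909119  0.1850015 ] [-6.67348590e-01  3.79459716e-01  1.46565332e+00 -8.59168272e-05
  1.30327466e+00 -7.91871923e-01] [[-0.005, 0.992, 0.124], [0.004, 0.124, -0.992], [-1.0, -0.005, -0.005]] [-2.88806309  2.71242268 -5.85509192]
[[255.74848243 167.71561304]
 [256.02780888 120.42565338]
 [255.4060988  211.15173329]]
[0.4941, -0.515, 0.0215] 0.89
[0.5345, -0.3214, 0.0476] 0.88
[0.3344, -0.1972, 0.0236] 0.81
[0.7188, -0.4042, 0.0278] 0.76
```

View pics/d_wrist.png

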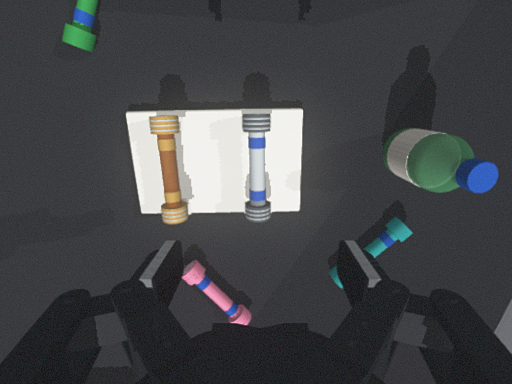

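The wrist view shows the check cell at columns 243-272, rows 113-220, with its barrel middle near (257,167), and the amber tube to its left. The arm was still settling, so I'll measure again at rest.

```bash
python3 - <<'E'
from rig import manip
from h import *
import pickle
for i in range(3): d=manip.get_image('wrist')
s=manip.get_state(); pickle.dump(d,open('w1.pkl','wb'))
c=d['image'][90:240,210:310,::-1]; cv2.imwrite('pics/d_wc.png',cv2.resize(c,None,fx=4,fy=4,interpolation=cv2.INTER_CUBIC)); print(s['clock'],s['position'],rot(s).round(3).tolist(),s['contact_force'])
E
```

```text
4.9 [ 0.53138464 -0.32790092  0.19212497] [[0.0, 0.992, 0.127], [-0.0, 0.127, -0.992], [-1.0, 0.0, 0.0]] [ 0.91429253 -0.01673707  0.82408401]
```

View pics/d_wc.png

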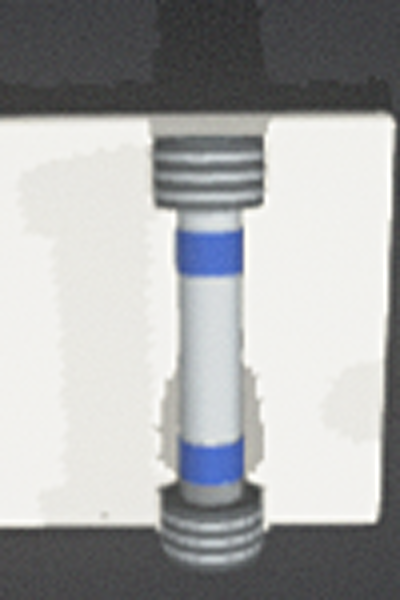

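```bash
python3 - <<'E'
from rig import manip
from h import *
import pickle
d=pickle.load(open('w1.pkl','rb'))
q=np.array([(209.5,252),(211.5,462),(209.5,137),(211.5,565)])/4-.375+[210,90]
w=ray(d,q,.039);print(w.round(4)); print('top-surface bands',ray(d,q[:2],.047).round(4),'mid',ray(d,q[:2],.047).mean(0)); v=w[0]-w[1];print('yaw',np.arctan2(-v[0],v[1]))
s=manip.get_state();print(plan(s,[.531,-.327,.033],.127))
E
```

```text
[[ 0.5283 -0.2986  0.039 ]
 [ 0.5369 -0.3596  0.039 ]
 [ 0.5243 -0.2679  0.039 ]
 [ 0.5413 -0.3925  0.039 ]]
top-surface bands [[ 0.5281 -0.2973  0.047 ]
 [ 0.5365 -0.3567  0.047 ]] mid [ 0.53230842 -0.32703246  0.047     ]
yaw 0.14018287989783798
(array([159.1,  -0.3,  -1. ]), np.float64(0.02))
```

Request:
step_arm --targets '[[[50, 0.5, 0], -0.4], [[100, 0.5, 0], -0.4], [[140, 0.5, 0], -0.4], [[159, 0.5, 0], -0.4], [[159, 0.5, 0], -0.4], [[159, 0.5, 0], -0.4]]'

```text
clock: 5.5
position: [0.5331, -0.3286, 0.0343]
ee_rot: [0.534, 0.465, 0.531, -0.465]
contact_force: [-0.4, 0.2, 0.2]
width: 0.0854
```

```bash
python3 - <<'E'
from rig import manip
from h import *
d=manip.get_image('wrist'); s=manip.get_state(); cv2.imwrite('pics/e_wrist.png',d['image'][:,:,::-1]); print(s['clock'],s['position'],s['contact_force'])
E
```

```text
5.55 [ 0.53354797 -0.32907384  0.03496221] [ 0.20699093 -0.72638599  0.24916891]
```

View pics/e_wrist.png

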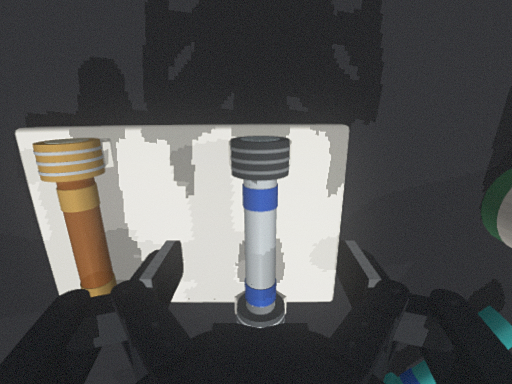

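The cell runs between the fingers, barrel centre near column 261 and fingers at columns 165 and 360, so it is centred. I'll go a touch lower and close.

Request:
step_arm --targets '[[[3, -1, 0], 0], [[3, -1, 0], 0]]'

```text
clock: 5.75
position: [0.5313, -0.3288, 0.0308]
ee_rot: [0.533, 0.465, 0.531, -0.465]
contact_force: [-0.3, 0.9, 0.8]
width: 0.0854
```

Request:
step_arm --targets '[[[0, 0, 0], 0], [[0, 0, 0], 0], [[0, 0, 0], 0], [[0, 0, 0], 0], [[0, 0, 0], 0], [[0, 0, 0], 0], [[0, 0, 0], 0], [[0, 0, 0], 0], [[0, 0, 0], 0], [[0, 0, 0], 0]]' --grip 1 --grip_force 50

```text
clock: 6.75
position: [0.5331, -0.3283, 0.0299]
ee_rot: [0.534, 0.467, 0.531, -0.465]
contact_force: [5.7, 1.9, 0.4]
width: 0.0165
```

```bash
python3 - <<'E'
from rig import manip
from h import *
d=manip.get_image('wrist'); s=manip.get_state(); cv2.imwrite('pics/f_wrist.png',d['image'][:,:,::-1]); print(s['clock'],s['position'],s['contact_force'],s['width'])
E
```

```text
6.8 [ 0.53312751 -0.32832217  0.0299125 ] [ 4.32284346  2.21917648 -0.27853609] 0.016078173425591293
```

View pics/f_wrist.png

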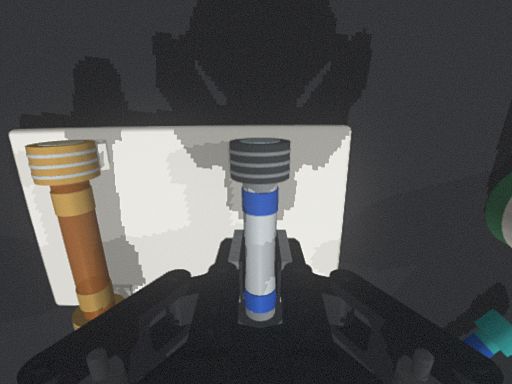

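The grip holds, but too deep: the tips are 9 mm below the axis and would hit the trough edges. The arm also sits a bit off-centre. I'll regrip 4 mm higher and 2 mm over.

Request:
step_arm --targets '[[[0, 0, 0], 0], [[0, 0, 0], 0], [[-4, 2, 0], 0], [[-4, 2, 0], 0], [[-4, 2, 0], 0]]' --grip 0.6

```text
clock: 7.3
position: [0.5327, -0.3282, 0.0334]
ee_rot: [0.532, 0.465, 0.532, -0.465]
contact_force: [0.5, 0.1, -0.3]
width: 0.0345
```

```bash
python3 - <<'E'
from rig import manip
for i in range(4): manip.get_image('wrist')
s=manip.get_state(); print(s['clock'],s['position'],s['contact_force'],s['width'])
E
```

```text
7.5 [ 0.53256012 -0.32802405  0.03319687] [ 0.90762329 -0.99705966 -0.15622297] 0.03418176895223073
```

Request:
step_arm --targets '[[[0, 0, 0], 0], [[0, 0, 0], 0], [[0, 0, 0], 0], [[0, 0, 0], 0], [[0, 0, 0], 0], [[0, 0, 0], 0], [[0, 0, 0], 0]]' --grip 1 --grip_force 50

```text
clock: 8.2
position: [0.5332, -0.328, 0.0334]
ee_rot: [0.533, 0.466, 0.532, -0.465]
contact_force: [2.3, 1.4, 0.8]
width: 0.0159
```

Request:
step_arm --targets '[[[-20, 0, 0], 0], [[-60, 0, 0], 0], [[-110, 0, 0], 0], [[-160, 0, 0], 0], [[-210, 0, 0], 0], [[-210, 0, 0], 0], [[-210, 0, 0], 0]]'

```text
clock: 8.9
position: [0.532, -0.3283, 0.2438]
ee_rot: [0.532, 0.465, 0.532, -0.466]
contact_force: [-0.2, 0.2, -3.7]
width: 0.0158
```

```bash
python3 - <<'E'
from rig import manip
from h import *
s=manip.get_state(); print(s['clock'],s['position'],s['contact_force'],s['width'],rot(s).round(3).tolist())
for p in ([.6086,.1781,.048],[.6095,.1762,.0453]):
    c,sn=np.cos(p[2]),np.sin(p[2]); t=[p[0]-.025*c+.055*sn,p[1]-.025*sn-.055*c,.243]; print(t,plan(s,t,p[2]))
E
```

```text
8.9 [ 0.53202053 -0.32833509  0.2437515 ] [-0.1659644   0.23379709 -3.71567774] 0.015764688033541883 [[-0.0, 0.991, 0.133], [-0.001, 0.133, -0.991], [-1.0, -0.0, 0.001]]
[np.float64(0.5862677808276034), np.float64(0.12196380858273301), 0.243] (array([ 3.000e-01,  1.137e+02, -4.391e+02]), np.float64(4.9))
[np.float64(0.587016294695821), np.float64(0.12012431011753105), 0.243] (array([ 3.000e-01,  1.142e+02, -4.371e+02]), np.float64(5.06))
```

Request:
step_arm --targets '[[[0, 114, -438], 5], [[0, 114, -438], 5], [[0, 114, -438], 5], [[0, 114, -438], 5], [[0, 114, -438], 5], [[0, 114, -438], 5], [[0, 114, -438], 5], [[0, 114, -438], 5], [[0, 114, -438], 5], [[0, 114, -438], 5], [[0, 114, -438], 5], [[0, 114, -438], 5], [[0, 114, -438], 5], [[0, 114, -438], 5], [[0, 114, -438], 5]]'

```text
clock: 10.4
position: [0.5872, 0.12, 0.2433]
ee_rot: [0.511, 0.489, 0.511, -0.489]
contact_force: [0.1, -0.6, -2.3]
width: 0.0161
```

```bash
python3 - <<'E'
from rig import manip
from h import *
import pickle
for n in ['wrist','top','side']:
    d=manip.get_image(n); pickle.dump(d,open(f'g_{n}.pkl','wb')); cv2.imwrite(f'pics/g_{n}.png',d['image'][:,:,::-1])
s=manip.get_state(); print(s['clock'],s['position'],s['contact_force'],s['width'])
E
```

```text
10.55 [0.5872651  0.12065755 0.24348361] [-0.15320519  1.18232392 -2.77910579] 0.015654013093818104
```

View pics/g_wrist.png

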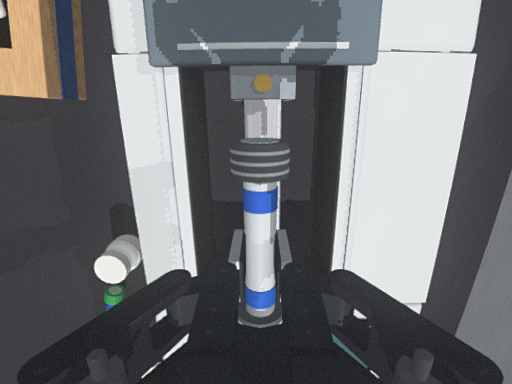

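View pics/g_side.png

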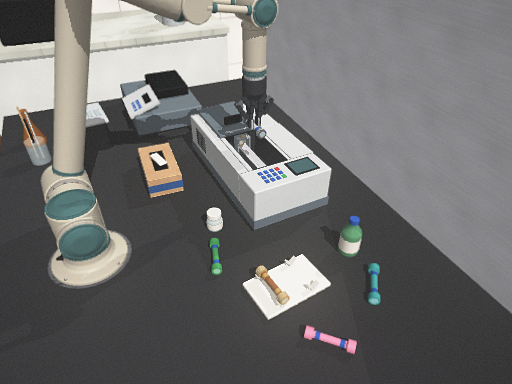

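The wrist view shows the held cell in line with the trough. The hood's top is at columns 230-296, rows 66-100, and the trough shows at columns 245-281. I'll measure the trough line here.

```bash
python3 - <<'E'
import pickle,cv2
d=pickle.load(open('g_wrist.pkl','rb'));c=d['image'][50:200,160:360,::-1]
cv2.imwrite('pics/g_wc.png',cv2.resize(c,None,fx=4,fy=4,interpolation=cv2.INTER_CUBIC))
E
```

```text
(no output)
```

View pics/g_wc.png

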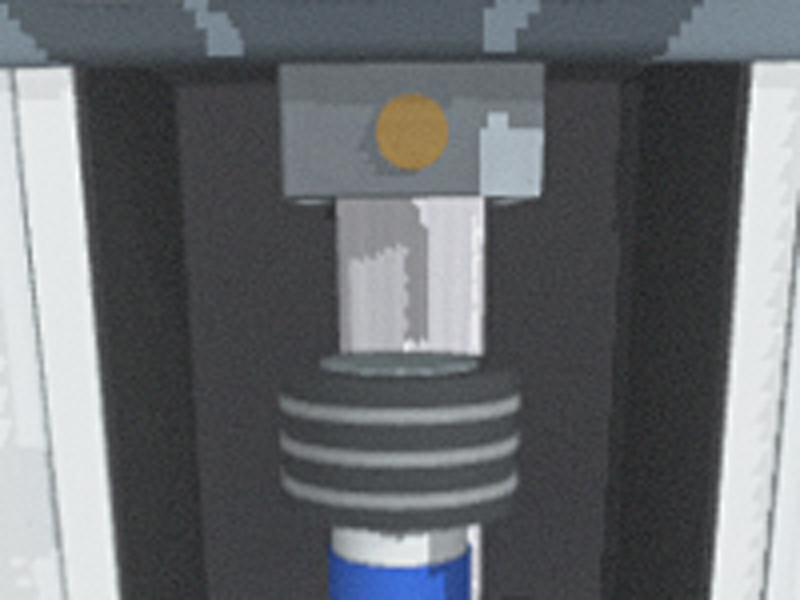

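```bash
python3 - <<'E'
from h import *
import pickle
from rig import manip
d=pickle.load(open('g_wrist.pkl','rb'));f=lambda L:np.array(L,float)/4-.375+[160,50]
H=ray(d,f([(283,196),(541,196),(279,64),(545,64)]),.160);print('hood',H.round(4).tolist(),np.linalg.norm(H[1]-H[0]),'front mid',H[:2].mean(0))
t=ray(d,f([(337,210),(484,210),(341,350),(485,350)]),.123);print('trough',t.round(4).tolist()); m1,m2=t[:2].mean(0),t[2:].mean(0);v=m1-m2;print(m1,m2,'yaw',np.arctan2(-v[0],v[1]), np.linalg.norm(t[1]-t[0]))
C=ray(d,f([(100,570),(722,570),(78,70),(748,70)]),.165);print('chamber',C.round(4).tolist(),C[:2].mean(0),C[2:].mean(0))
s=manip.get_state()
c=ray(d,f([(279,450),(520,450)]),s['position'][2]+.0056);print('cap',c.round(4).tolist(),c.mean(0), s['position'])
fh=H[:2].mean(0); 
for p in ([.6086,.1781,.048],[.6095,.1762,.0453]):
    R=np.array([[np.cos(p[2]),-np.sin(p[2])],[np.sin(p[2]),np.cos(p[2])]])
    for n,X in (('hoodfront',fh),('tr1',m1),('tr2',m2),('chb',C[:2].mean(0)),('cha',C[2:].mean(0)),('cap',c.mean(0)),('tcp',s['position'])): print(n,(R.T@(X[:2]-p[:2])*1000).round(1),end=' ')
    print()
E
```

```text
hood [[0.5592, 0.202, 0.16], [0.6109, 0.2044, 0.16], [0.558, 0.2266, 0.16], [0.6097, 0.229, 0.16]] 0.05176299235756811 front mid [0.58509173 0.20324638 0.16      ]
trough [[0.568, 0.2004, 0.123], [0.6024, 0.202, 0.123], [0.5699, 0.1681, 0.123], [0.6048, 0.1697, 0.123]]
[0.58519461 0.20124141 0.123     ] [0.58737874 0.16887122 0.123     ] yaw 0.06737139750449658 0.03441535441234789
chamber [[0.5211, 0.1231, 0.165], [0.6562, 0.1293, 0.165], [0.5201, 0.2234, 0.165], [0.6481, 0.2293, 0.165]] [0.58862272 0.12620756 0.165     ] [0.58411451 0.22635026 0.165     ]
cap [[0.5686, 0.1683, 0.2491], [0.5999, 0.1697, 0.2491]] [0.5842852  0.1690084  0.24908361] [0.5872651  0.12065755 0.24348361]
hoodfront [-22.3  26.2] tr1 [-22.3  24.2] tr2 [-21.6  -8.2] chb [-22.4 -50.9] cha [-22.1  49.4] cap [-24.7  -7.9] tcp [-24.1 -56.4] 
hoodfront [-23.2  28.1] tr1 [-23.1  26.1] tr2 [-22.4  -6.3] chb [-23.1 -49. ] cha [-23.1  51.2] cap [-25.5  -6. ] tcp [-24.7 -54.5]
```

Request:
step_arm --targets '[[[0, 2, 0], 0], [[40, 2, 0], 0], [[80, 2, 0], 0], [[105, 2, 0], 0], [[113, 2, 0], 0], [[113, 2, 0], 0], [[113, 2, 0], 0], [[113, 2, 0], 0]]'

```text
clock: 11.35
position: [0.5906, 0.1215, 0.1322]
ee_rot: [0.512, 0.489, 0.511, -0.487]
contact_force: [-0.5, -0.1, -3.3]
width: 0.016
```

```bash
python3 - <<'E'
from rig import manip
from h import *
import pickle
d=manip.get_image('wrist'); pickle.dump(d,open(f'i_w.pkl','wb')); cv2.imwrite(f'pics/i_w.png',d['image'][:,:,::-1])
s=manip.get_state(); print(s['clock'],s['position'],s['contact_force'],s['width'])
E
```

```text
11.4 [0.59038728 0.12149788 0.13208221] [ 0.22792985  0.25268682 -2.89199074] 0.01607540053988397
```

View pics/i_w.png

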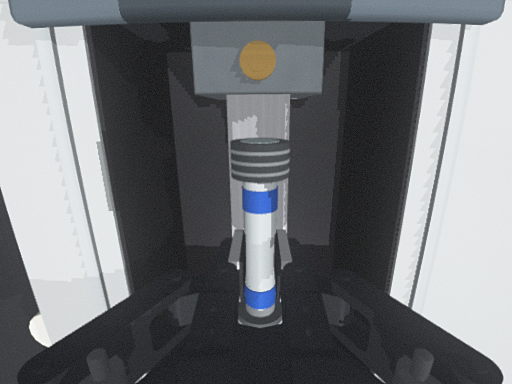

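The cap (centre column 260) now sits over the trough (columns 228-290, centre 259), so the cell is aligned. I'll lower gently until contact.

Request:
step_arm --targets '[[[3, -0.5, 0], 0], [[5, -0.5, 0], 0], [[6, -0.5, 0], 0], [[6, -0.5, 0], 0]]'

```text
clock: 11.8
position: [0.5896, 0.1214, 0.1249]
ee_rot: [0.512, 0.489, 0.511, -0.488]
contact_force: [1.3, -0.3, 0.2]
width: 0.0156
```

Request:
step_arm --targets '[[[1, 0, 0], 0], [[1, 0, 0], 0]]'

```text
clock: 12.0
position: [0.5901, 0.1214, 0.1244]
ee_rot: [0.512, 0.489, 0.511, -0.487]
contact_force: [1.6, -0.3, 5.6]
width: 0.0159
```

Request:
step_arm --targets '[[[1, 0, 0], 0], [[1, 0, 0], 0]]'

```text
clock: 12.2
position: [0.5902, 0.1214, 0.1242]
ee_rot: [0.513, 0.489, 0.511, -0.487]
contact_force: [1.7, -0.5, 8.0]
width: 0.016
```

Contact came at TCP z 0.1244, exactly where the geometry puts it for an axis at z 130. Unload and release.

Request:
step_arm --targets '[[[-1.5, 0, 0], 0], [[-1.5, 0, 0], 0], [[-1.5, 0, 0], 0], [[-1.5, 0, 0], 0], [[-1.5, 0, 0], 0], [[-1.5, 0, 0], 0]]' --grip 0.55

```text
clock: 12.8
position: [0.5885, 0.1213, 0.1236]
ee_rot: [0.511, 0.488, 0.512, -0.488]
contact_force: [-0.0, -0.7, -0.1]
width: 0.0383
```

Request:
step_arm --targets '[[[-20, 0, 0], 0], [[-60, 0, 0], 0], [[-60, 0, 0], 0], [[-60, 0, 0], 0]]'

```text
clock: 13.2
position: [0.5893, 0.1214, 0.1849]
ee_rot: [0.512, 0.489, 0.511, -0.487]
contact_force: [-1.2, 0.7, -0.4]
width: 0.0381
```

```bash
python3 - <<'E'
from rig import manip
from h import *
import pickle
d=manip.get_image('wrist'); d=manip.get_image('wrist');pickle.dump(d,open(f'j_w.pkl','wb')); cv2.imwrite(f'pics/j_w.png',d['image'][:,:,::-1])
s=manip.get_state(); print(s['clock'],s['position'],s['contact_force'],s['width'])
E
```

```text
13.3 [0.58794829 0.12124735 0.1829107 ] [-0.12167201  0.102983    0.12824548] 0.03820738395142475
```

View pics/j_w.png

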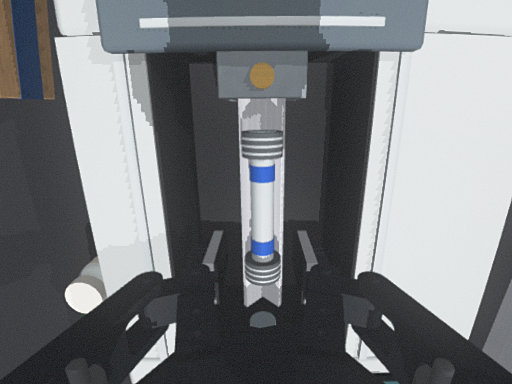

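The cell lies in the trough (column 262, rows 130-283), parallel to it and short of the hood. Next I move behind its near end, close the fingers and come down to push.

Request:
step_arm --targets '[[[0, 0.5, 45], 0], [[0, 0.5, 83], 0], [[0, 0.5, 83], 0], [[0, 0.5, 83], 0], [[0, 0.5, 83], 0], [[0, 0.5, 83], 0], [[0, 0.5, 83], 0], [[30, 0.5, 83], 0], [[50, 0.5, 83], 0], [[55, 0.5, 83], 0], [[55, 0.5, 83], 0], [[55, 0.5, 83], 0]]' --grip 1

```text
clock: 14.5
position: [0.5939, 0.0387, 0.1298]
ee_rot: [0.512, 0.489, 0.511, -0.488]
contact_force: [-0.1, 0.1, -0.6]
width: 0.0007
```

```bash
python3 - <<'E'
from rig import manip
from h import *
d=manip.get_image('wrist'); d=manip.get_image('wrist'); cv2.imwrite(f'pics/k_w.png',d['image'][:,:,::-1])
s=manip.get_state(); print(s['clock'],s['position'],s['contact_force'],s['width'])
E
```

```text
14.6 [0.59404124 0.03854244 0.13015372] [-0.78202072 -0.63074293  0.21893385] -0.0002778569084906156
```

View pics/k_w.png

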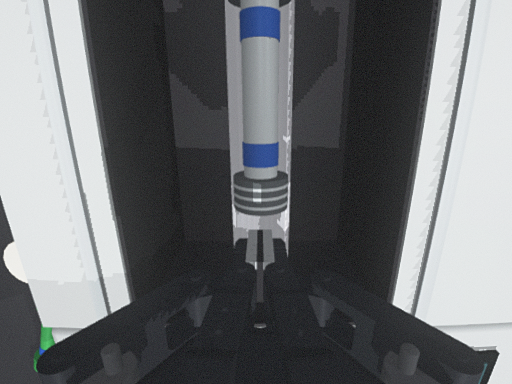

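The closed fingers (column 260) are centred behind the near cap (columns 232-289, row 213), free of the trough. Approach slowly.

Request:
step_arm --targets '[[[2, 0, -3], 0], [[2, 0, -6], 0], [[2, 0, -9], 0], [[2, 0, -11], 0], [[2, 0, -13], 0], [[2, 0, -15], 0]]'

```text
clock: 15.2
position: [0.5924, 0.0528, 0.1269]
ee_rot: [0.512, 0.488, 0.511, -0.488]
contact_force: [-0.3, -2.3, 1.2]
width: -0.0002
```

Request:
step_arm --targets '[[[0, 0, -2], 0], [[0, 0, -4], 0], [[0, 0, -6], 0]]'

```text
clock: 15.5
position: [0.5921, 0.0591, 0.1269]
ee_rot: [0.512, 0.488, 0.511, -0.488]
contact_force: [-0.5, -2.4, 1.2]
width: -0.0
```

Request:
step_arm --targets '[[[0, 0, -2], 0], [[0, 0, -4], 0], [[0, 0, -6], 0], [[0, 0, -8], 0], [[0, 0, -10], 0], [[0, 0, -12], 0], [[0, 0, -14], 0]]'

```text
clock: 16.2
position: [0.5913, 0.0735, 0.1268]
ee_rot: [0.512, 0.488, 0.512, -0.488]
contact_force: [-0.5, -2.9, 1.2]
width: -0.0004
```

```bash
python3 - <<'E'
from rig import manip
from h import *
d=manip.get_image('wrist');  cv2.imwrite(f'pics/l_w.png',d['image'][:,:,::-1])
s=manip.get_state(); print(s['clock'],s['position'],s['contact_force'],s['width'])
E
```

```text
16.25 [0.59131946 0.07384961 0.1268276 ] [-0.93219163 -2.91110235  2.21281202] -2.35827476949946e-05
```

View pics/l_w.png

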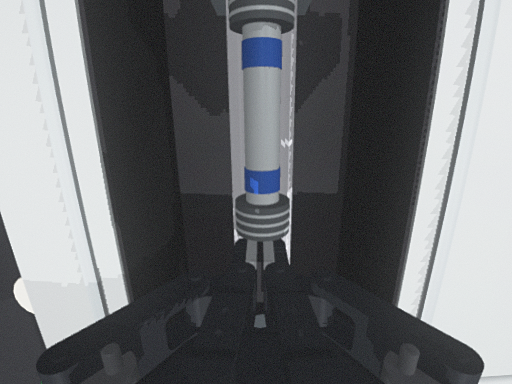

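The fingers are on the cap face and the drag is about 2.5-3 N. I continue slowly, watching for the spring ball.

Request:
step_arm --targets '[[[0, 0, -1], 0], [[0, 0, -2], 0], [[0, 0, -3], 0], [[0, 0, -4], 0]]'

```text
clock: 16.65
position: [0.5912, 0.0773, 0.1269]
ee_rot: [0.512, 0.488, 0.512, -0.488]
contact_force: [-1.0, -5.4, 3.3]
width: 0.0002
```

Request:
step_arm --targets '[[[0, 0, -1], 0], [[0, 0, -2], 0]]'

```text
clock: 16.85
position: [0.5911, 0.0794, 0.1268]
ee_rot: [0.512, 0.488, 0.512, -0.488]
contact_force: [-1.1, -4.4, 2.5]
width: 0.0001
```

Request:
step_arm --targets '[[[0, 0, -1], 0], [[0, 0, -2], 0]]'

```text
clock: 17.05
position: [0.591, 0.0814, 0.1268]
ee_rot: [0.512, 0.488, 0.512, -0.488]
contact_force: [-0.7, -5.0, 2.3]
width: -0.0004
```

Request:
step_arm --targets '[[[0, 0, -1], 0], [[0, 0, -2], 0]]'

```text
clock: 17.25
position: [0.5909, 0.0822, 0.1269]
ee_rot: [0.512, 0.487, 0.511, -0.489]
contact_force: [-1.6, -8.6, 2.5]
width: -0.0003
```

Force rose at TCP y≈0.0765 (the ball), and now to 8.6 N at 0.0822. By my estimate that is earlier than the stop can be, so I check where the cell is before pushing on.

```bash
python3 - <<'E'
from rig import manip
from h import *
import pickle
for n in ['wrist','side','top']:
    d=manip.get_image(n); pickle.dump(d,open(f'm_{n}.pkl','wb')); im=d['image'][:,:,::-1]
    if n=='side': im=cv2.resize(im[95:225,180:340],None,fx=4,fy=4,interpolation=cv2.INTER_CUBIC)
    if n=='top': im=cv2.resize(im[110:200,110:260],None,fx=4,fy=4,interpolation=cv2.INTER_CUBIC)
    cv2.imwrite(f'pics/m_{n}.png',im)
s=manip.get_state(); print(s['clock'],s['position'],s['contact_force'],s['moment'])
E
```

```text
17.4 [0.5909099  0.08237523 0.12683974] [-2.82145062 -6.34598311  3.6816978 ] [-1.14899436  0.27071844  0.07447278]
```

View pics/m_wrist.png

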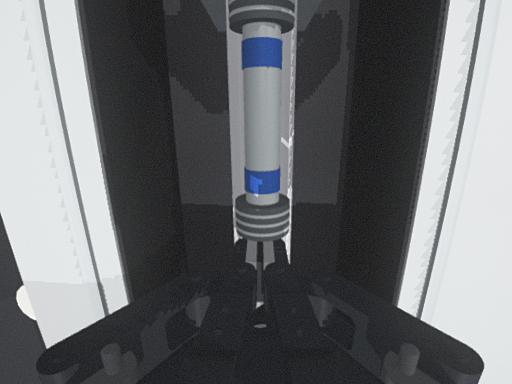

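View pics/m_side.png

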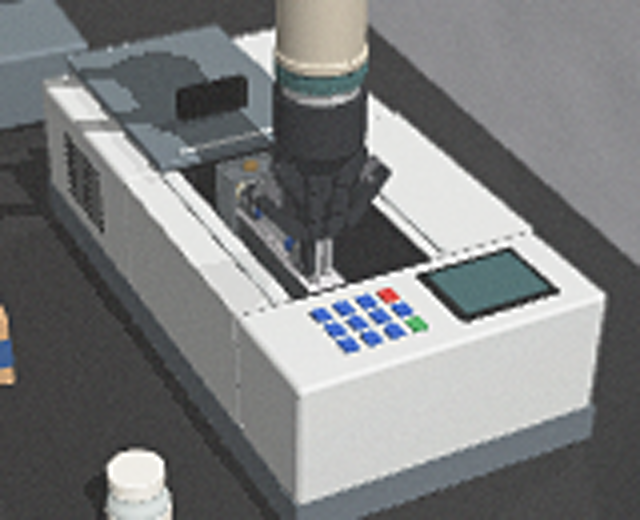

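View pics/m_top.png

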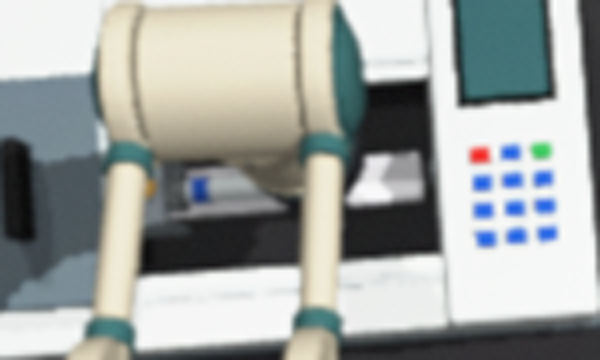

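```bash
python3 - <<'E'
from h import *
import pickle
W=pickle.load(open('m_wrist.pkl','rb'));T=pickle.load(open('m_top.pkl','rb'))
w=ray(W,[(261.5,181),(262,53)],.138);print(w.round(4).tolist(),w.mean(0))
t=ray(T,np.array([(200,188)])/4-.375+[110,110],.138);print(t)
T0=pickle.load(open('top.pkl','rb'))
print('hood front top', ray(T0,np.array([(380,232),(383,294)])/3.4-.35+[40,80],.160))
th=pickle.load(open('g_wrist.pkl','rb'))
for p in ([.6086,.1781,.048],[.6095,.1762,.0453]):
    R=np.array([[np.cos(p[2]),-np.sin(p[2])],[np.sin(p[2]),np.cos(p[2])]])
    for X in (w.mean(0),t[0],np.array([.58509,.20325])): print((R.T@(X[:2]-p[:2])*1000).round(1),end=' ')
E
python3 - <<'E'
import pickle,cv2
d=pickle.load(open('m_top.pkl','rb'));c=d['image'][140:175,130:190,::-1]
cv2.imwrite('pics/m_tc.png',cv2.resize(c,None,fx=12,fy=12,interpolation=cv2.INTER_CUBIC))
E
```

```text
[[0.5893, 0.1226, 0.138], [0.5865, 0.1819, 0.138]] [0.58792844 0.1522685  0.138     ]
[[0.58583767 0.18247197 0.138     ]]
hood front top [[0.60846349 0.20057062 0.16      ]
 [0.55576952 0.19857512 0.16      ]]
[-21.9 -24.8] [-22.5   5.5] [-22.3  26.2] [-22.6 -22.9] [-23.4   7.3] [-23.2  28.1]
```

View pics/m_tc.png

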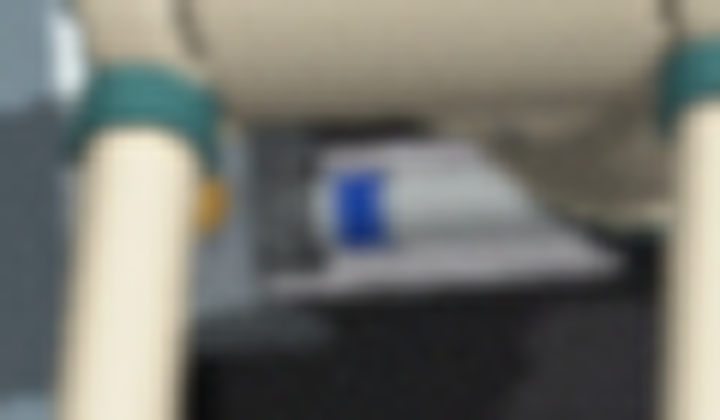

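Both cameras put the cell's middle at y≈0.152, that is 51 mm before the hood mouth. Its end is then about 17 mm from the plate, while the ring stands out 10 at most, so this is the ball and not the stop. I go on in small steps and expect the seat between TCP y≈0.088 and 0.100.

Request:
step_arm --targets '[[[0, 0, -0.5], 0], [[0, 0, -1], 0]]'

```text
clock: 17.6
position: [0.5909, 0.083, 0.1268]
ee_rot: [0.512, 0.487, 0.511, -0.489]
contact_force: [-2.4, -7.6, 3.2]
width: -0.0002
```

Request:
step_arm --targets '[[[0, 0, -0.5], 0], [[0, 0, -1], 0]]'

```text
clock: 17.8
position: [0.5908, 0.0842, 0.1269]
ee_rot: [0.512, 0.487, 0.511, -0.489]
contact_force: [-1.3, -7.3, 2.7]
width: 0.0002
```

Request:
step_arm --targets '[[[0, 0, -0.5], 0], [[0, 0, -1], 0]]'

```text
clock: 18.0
position: [0.5908, 0.0853, 0.1268]
ee_rot: [0.512, 0.488, 0.511, -0.489]
contact_force: [-2.5, -7.6, 3.0]
width: -0.0001
```

Sliding again, with a steady 7.5 N of drag.

Request:
step_arm --targets '[[[0, 0, -0.5], 0], [[0, 0, -1], 0]]'

```text
clock: 18.2
position: [0.5907, 0.0863, 0.1268]
ee_rot: [0.512, 0.488, 0.511, -0.489]
contact_force: [-2.1, -7.0, 4.3]
width: 0.0001
```

Request:
step_arm --targets '[[[0, 0, -0.5], 0], [[0, 0, -1], 0]]'

```text
clock: 18.4
position: [0.5906, 0.0873, 0.1268]
ee_rot: [0.512, 0.488, 0.511, -0.489]
contact_force: [-1.2, -7.5, 3.7]
width: 0.0002
```

Request:
step_arm --targets '[[[0, 0, -0.5], 0], [[0, 0, -1], 0]]'

```text
clock: 18.6
position: [0.5906, 0.0883, 0.1268]
ee_rot: [0.512, 0.488, 0.511, -0.489]
contact_force: [-1.5, -7.4, 2.7]
width: -0.0001
```

Request:
step_arm --targets '[[[0, 0, -0.5], 0], [[0, 0, -1], 0]]'

```text
clock: 18.8
position: [0.5905, 0.0893, 0.1268]
ee_rot: [0.512, 0.488, 0.511, -0.489]
contact_force: [-2.2, -7.1, 1.9]
width: -0.0001
```

Request:
step_arm --targets '[[[0, 0, -0.5], 0], [[0, 0, -1], 0]]'

```text
clock: 19.0
position: [0.5905, 0.0903, 0.1268]
ee_rot: [0.512, 0.488, 0.511, -0.489]
contact_force: [-2.5, -6.9, 3.5]
width: 0.0
```

Request:
step_arm --targets '[[[0, 0, -0.5], 0], [[0, 0, -1], 0]]'

```text
clock: 19.2
position: [0.5904, 0.0913, 0.1268]
ee_rot: [0.512, 0.488, 0.511, -0.489]
contact_force: [-1.2, -6.8, 3.4]
width: 0.0
```

Request:
step_arm --targets '[[[0, 0, -0.5], 0], [[0, 0, -1], 0]]'

```text
clock: 19.4
position: [0.5904, 0.0923, 0.1268]
ee_rot: [0.512, 0.488, 0.511, -0.489]
contact_force: [-2.4, -7.3, 2.5]
width: -0.0002
```

Request:
step_arm --targets '[[[0, 0, -0.5], 0], [[0, 0, -1], 0]]'

```text
clock: 19.6
position: [0.5903, 0.0933, 0.1268]
ee_rot: [0.512, 0.488, 0.511, -0.489]
contact_force: [-1.9, -7.0, 3.0]
width: -0.0001
```

Request:
step_arm --targets '[[[0, 0, -0.5], 0], [[0, 0, -1], 0]]'

```text
clock: 19.8
position: [0.5903, 0.0943, 0.1269]
ee_rot: [0.512, 0.488, 0.511, -0.489]
contact_force: [-1.9, -7.0, 3.7]
width: -0.0001
```

Request:
step_arm --targets '[[[0, 0, -0.5], 0], [[0, 0, -1], 0]]'

```text
clock: 20.0
position: [0.5902, 0.0953, 0.1268]
ee_rot: [0.512, 0.488, 0.511, -0.489]
contact_force: [-1.8, -6.6, 3.1]
width: -0.0001
```

Request:
step_arm --targets '[[[0, 0, -0.5], 0], [[0, 0, -1], 0]]'

```text
clock: 20.2
position: [0.5902, 0.0963, 0.1268]
ee_rot: [0.512, 0.488, 0.511, -0.489]
contact_force: [-1.6, -6.9, 3.0]
width: 0.0003
```

Request:
step_arm --targets '[[[0, 0, -0.5], 0], [[0, 0, -1], 0]]'

```text
clock: 20.4
position: [0.5901, 0.0973, 0.1268]
ee_rot: [0.512, 0.488, 0.511, -0.489]
contact_force: [-1.8, -6.7, 3.5]
width: -0.0
```

Request:
step_arm --targets '[[[0, 0, -0.5], 0], [[0, 0, -1], 0]]'

```text
clock: 20.6
position: [0.5901, 0.0979, 0.1269]
ee_rot: [0.512, 0.487, 0.511, -0.489]
contact_force: [-2.1, -9.2, 3.1]
width: -0.0001
```

Request:
step_arm --targets '[[[0, 0, -0.5], 0], [[0, 0, -1], 0]]'

```text
clock: 20.8
position: [0.5901, 0.0979, 0.1269]
ee_rot: [0.513, 0.487, 0.511, -0.489]
contact_force: [-2.8, -10.6, 2.7]
width: 0.0001
```

The cell stopped at TCP y 0.0979 and the force is climbing without any motion: seated. The drag was 6.9 N, so I aim for about 15 N in total.

Request:
step_arm --targets '[[[0, 0, -0.5], 0], [[0, 0, -1], 0], [[0, 0, -1], 0]]'

```text
clock: 21.1
position: [0.5901, 0.0979, 0.1269]
ee_rot: [0.513, 0.486, 0.51, -0.49]
contact_force: [-2.5, -11.8, 4.0]
width: -0.0001
```

Request:
step_arm --targets '[[[0, 0, 0], 0]]'

```text
clock: 21.2
position: [0.5901, 0.0979, 0.1269]
ee_rot: [0.513, 0.486, 0.51, -0.49]
contact_force: [-1.3, -12.0, 4.0]
width: 0.0
```

Request:
step_arm --targets '[[[0, 0, -0.5], 0], [[0, 0, -1], 0], [[0, 0, -1.5], 0], [[0, 0, -2], 0]]'

```text
clock: 21.6
position: [0.5901, 0.098, 0.1269]
ee_rot: [0.514, 0.485, 0.51, -0.49]
contact_force: [-1.4, -18.8, 3.6]
width: -0.0
```

Request:
step_arm --targets '[[[0, 0, 0], 0], [[0, 0, 0], 0]]'

```text
clock: 21.8
position: [0.5901, 0.0979, 0.1269]
ee_rot: [0.514, 0.485, 0.51, -0.49]
contact_force: [-1.1, -17.8, 3.6]
width: 0.0001
```

Total is 17.8 N, about 11 N beyond drag. I ease back slightly toward 8 N and hold for a second.

Request:
step_arm --targets '[[[0, 0, 0.5], 0], [[0, 0, 0.8], 0], [[0, 0, 0.8], 0], [[0, 0, 0.8], 0], [[0, 0, 0.8], 0]]'

```text
clock: 22.3
position: [0.5901, 0.0979, 0.1269]
ee_rot: [0.514, 0.486, 0.51, -0.49]
contact_force: [-2.7, -14.9, 4.0]
width: 0.0002
```

Request:
step_arm --targets '[[[0, 0, 0], 0], [[0, 0, 0], 0], [[0, 0, 0], 0], [[0, 0, 0], 0], [[0, 0, 0], 0], [[0, 0, 0], 0]]'

```text
clock: 22.9
position: [0.5901, 0.0979, 0.1269]
ee_rot: [0.514, 0.486, 0.51, -0.49]
contact_force: [-1.6, -14.9, 4.0]
width: -0.0001
```

Request:
step_arm --targets '[[[0, 0, 0], 0], [[0, 0, 0], 0], [[0, 0, 0], 0]]'

```text
clock: 23.2
position: [0.5901, 0.0979, 0.1269]
ee_rot: [0.514, 0.486, 0.51, -0.49]
contact_force: [-1.0, -15.9, 3.6]
width: -0.0001
```

Request:
step_arm --targets '[[[0, 0, 2], 0], [[0, 0, 4], 0], [[0, 0, 8], 0], [[0, 0, 15], 0], [[0, 0, 20], 0], [[-20, 0, 20], 0], [[-60, 0, 20], 0], [[-110, 0, 20], 0], [[-125, 0, 20], 0], [[-125, 0, 20], 0]]'

```text
clock: 24.2
position: [0.593, 0.0829, 0.2552]
ee_rot: [0.513, 0.49, 0.51, -0.486]
contact_force: [-0.0, 0.5, -0.3]
width: 0.0004
```

```bash
python3 - <<'E'
from rig import manip
from h import *
import pickle
d=manip.get_image('wrist');pickle.dump(d,open('n_w.pkl','wb'));cv2.imwrite(f'pics/n_w.png',d['image'][:,:,::-1])
s=manip.get_state(); print(s['clock'],s['position'],s['contact_force'])
for p in ([.6086,.1781,.048],):
    R=np.array([[np.cos(p[2]),-np.sin(p[2])],[np.sin(p[2]),np.cos(p[2])]])
    for y in (172,135,-87): t=np.r_[R@np.array([-.0225,y/1000])+p[:2],.25]; print(y,t.round(4),plan(s,t,.048))
E
```

```text
24.25 [0.59156524 0.0827966  0.25264231] [ 0.06906747  0.24912056 -0.01168678]
172 [0.5779 0.3488 0.25  ] (array([   2.8,   -1.3, -266.4]), np.float64(-0.08))
135 [0.5796 0.3119 0.25  ] (array([   2.8,   -1.2, -229.4]), np.float64(-0.08))
-87 [0.5903 0.0901 0.25  ] (array([ 2.6, -0.9, -7.4]), np.float64(-0.08))
```

View pics/n_w.png

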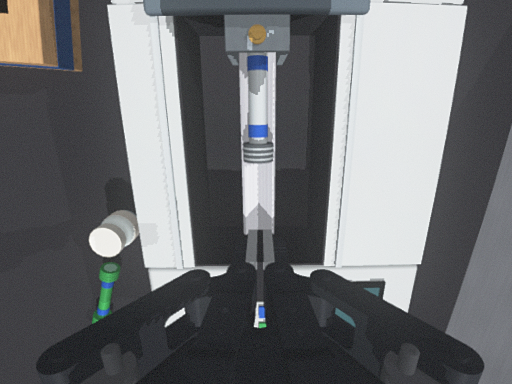

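The cell sits in line under the hood (column 258, near cap at rows 143-162), and the arm is free. Now I go beyond the cover ridge to push it shut.

Request:
step_arm --targets '[[[0, -1, -50], 0], [[0, -1, -100], 0], [[0, -1, -150], 0], [[0, -1, -200], 0], [[0, -1, -250], 0], [[0, -1, -272], 0], [[0, -1, -272], 0], [[0, -1, -272], 0], [[0, -1, -272], 0]]'

```text
clock: 25.15
position: [0.5771, 0.3527, 0.2505]
ee_rot: [0.511, 0.488, 0.511, -0.489]
contact_force: [1.0, 0.2, -0.3]
width: -0.0002
```

```bash
python3 - <<'E'
from rig import manip
from h import *
d=manip.get_image('wrist');cv2.imwrite(f'pics/o_w.png',d['image'][:,:,::-1])
d=manip.get_image('side');cv2.imwrite(f'pics/o_s.png',cv2.resize(d['image'][60:225,150:340,::-1],None,fx=4,fy=3.6,interpolation=cv2.INTER_CUBIC))
s=manip.get_state(); print(s['clock'],s['position'],s['contact_force'])
E
```

```text
25.25 [0.57750939 0.35262106 0.25144545] [0.32216898 0.00189922 0.42537083]
```

View pics/o_w.png

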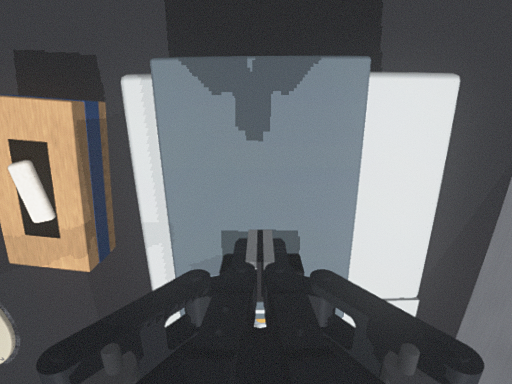

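View pics/o_s.png

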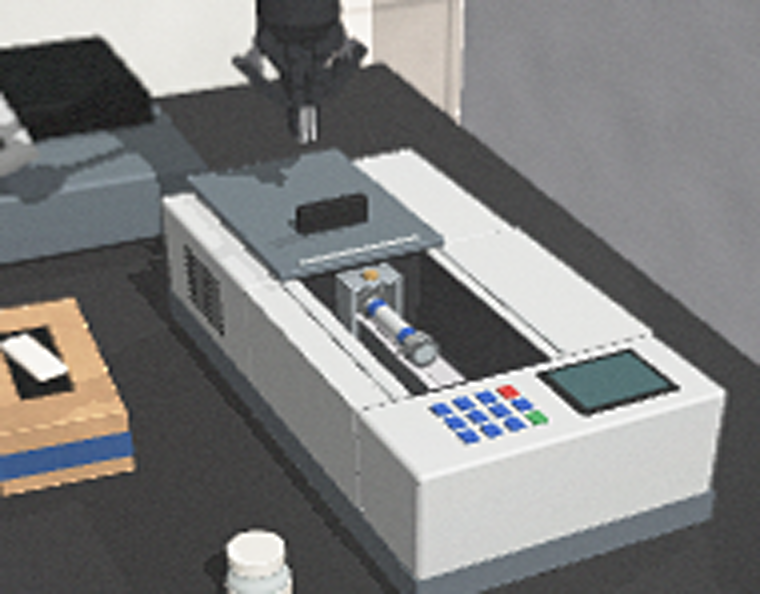

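The fingers hang about 22 mm beyond the ridge on the cover's far side. The side view shows the cell lying straight into the hood. Lower and push.

Request:
step_arm --targets '[[[30, 0, 0], 0], [[50, 0, 0], 0], [[58, 0, 0], 0], [[58, 0, 0], 0], [[58, 0, 0], 0]]'

```text
clock: 25.75
position: [0.5781, 0.354, 0.1949]
ee_rot: [0.512, 0.489, 0.511, -0.488]
contact_force: [0.7, -0.7, 0.8]
width: -0.0
```

Request:
step_arm --targets '[[[0, 0, 5], 0], [[0, 0, 10], 0], [[0, 0, 15], 0], [[0, 0, 20], 0], [[0, 0, 25], 0], [[0, 0, 30], 0], [[0, 0, 35], 0], [[0, 0, 40], 0]]'

```text
clock: 26.55
position: [0.5792, 0.3141, 0.1938]
ee_rot: [0.511, 0.488, 0.512, -0.488]
contact_force: [0.2, 2.9, -0.5]
width: -0.0
```

Request:
step_arm --targets '[[[0, 0, 8], 0], [[0, 0, 16], 0], [[0, 0, 24], 0], [[0, 0, 32], 0], [[0, 0, 40], 0], [[0, 0, 48], 0], [[0, 0, 56], 0], [[0, 0, 64], 0], [[0, 0, 72], 0], [[0, 0, 80], 0], [[0, 0, 88], 0], [[0, 0, 96], 0], [[0, 0, 104], 0], [[0, 0, 112], 0], [[0, 0, 120], 0], [[0, 0, 128], 0], [[0, 0, 136], 0], [[0, 0, 144], 0], [[0, 0, 152], 0], [[0, 0, 160], 0]]'

```text
clock: 28.55
position: [0.5866, 0.1538, 0.1939]
ee_rot: [0.511, 0.488, 0.512, -0.488]
contact_force: [1.3, 3.7, 2.0]
width: 0.0002
```

Request:
step_arm --targets '[[[0, 0, 8], 0], [[0, 0, 16], 0], [[0, 0, 24], 0], [[0, 0, 32], 0], [[0, 0, 40], 0], [[0, 0, 44], 0], [[0, 0, 48], 0], [[0, 0, 50], 0]]'

```text
clock: 29.35
position: [0.5888, 0.1041, 0.1937]
ee_rot: [0.511, 0.488, 0.512, -0.488]
contact_force: [-0.3, 2.5, 0.5]
width: 0.0001
```

Request:
step_arm --targets '[[[0, 0, 2], 0], [[0, 0, 4], 0], [[0, 0, 6], 0], [[0, 0, 8], 0], [[0, 0, 10], 0]]'

```text
clock: 29.85
position: [0.5893, 0.0945, 0.1937]
ee_rot: [0.511, 0.488, 0.512, -0.488]
contact_force: [0.3, 1.9, 0.5]
width: 0.0003
```

Request:
step_arm --targets '[[[0, 0, 1], 0], [[0, 0, 2], 0], [[0, 0, 3], 0]]'

```text
clock: 30.15
position: [0.5895, 0.0915, 0.1937]
ee_rot: [0.511, 0.488, 0.512, -0.488]
contact_force: [-0.1, 2.1, 0.6]
width: 0.0002
```

Request:
step_arm --targets '[[[0, 0, 1], 0], [[0, 0, 2], 0], [[0, 0, 3], 0]]'

```text
clock: 30.45
position: [0.5895, 0.091, 0.1938]
ee_rot: [0.51, 0.49, 0.513, -0.487]
contact_force: [-0.3, 9.9, 0.8]
width: -0.0
```

The cover stopped hard at TCP y 0.091, against a predicted 0.090 for shut. A slight extra push, then retreat and check.

Request:
step_arm --targets '[[[0, 0, 1], 0], [[0, 0, 1], 0]]'

```text
clock: 30.65
position: [0.5895, 0.091, 0.1938]
ee_rot: [0.51, 0.49, 0.513, -0.487]
contact_force: [0.5, 10.5, -0.3]
width: -0.0
```

Request:
step_arm --targets '[[[0, 0, -4], 0], [[0, 0, -10], 0], [[0, 0, -18], 0], [[-20, 0, -18], 0], [[-60, 0, -18], 0], [[-110, 0, -18], 0], [[-150, 0, 30], 0], [[-150, 0, 80], 0], [[-150, 0, 130], 0], [[-150, 0, 180], 0], [[-150, 0, 220], 0], [[-150, 0, 220], 0], [[-150, 0, 220], 0], [[-150, 0, 220], 0]]'

```text
clock: 32.05
position: [0.5999, -0.1313, 0.3438]
ee_rot: [0.511, 0.488, 0.512, -0.488]
contact_force: [-0.5, -0.5, -1.7]
width: -0.0001
```

```bash
python3 - <<'E'
from rig import manip
from h import *
for i in range(6): d=manip.get_image('top')
cv2.imwrite('pics/p_t.png',cv2.resize(d['image'][80:250,40:420,::-1],None,fx=2,fy=2,interpolation=cv2.INTER_CUBIC)); 
e=manip.get_image('side'); cv2.imwrite('pics/p_s.png',cv2.resize(e['image'][90:330,120:400,::-1],None,fx=2.4,fy=2.4,interpolation=cv2.INTER_CUBIC))
for t in ['cover','cover_grip','sample_tube','stain_bottle','glove_box','reagent_jar']:
    print(t,[(np.round(x['xyz'],3).tolist(),round(x['confidence'],2)) for x in manip.search_frame(d,t)[:2]])
s=manip.get_state(); print(s['clock'],s['position'],s['contact_force'],np.abs(s['qd']).max())
E
```

```text
cover [([0.593, 0.125, 0.177], 0.83)]
cover_grip [([0.595, 0.128, 0.183], 0.65)]
sample_tube [([0.435, -0.336, 0.044], 0.67)]
stain_bottle [([0.7, -0.299, 0.086], 0.52)]
glove_box [([0.292, 0.306, 0.078], 0.56)]
reagent_jar [([0.491, -0.334, 0.012], 0.62)]
32.7 [ 0.60004293 -0.13218091  0.34381874] [-0.47876677 -0.24916108 -0.54661513] 0.004610792262564613
```

View pics/p_t.png

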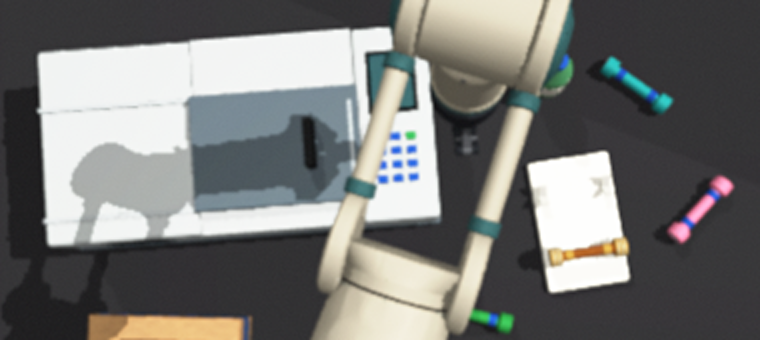

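View pics/p_s.png

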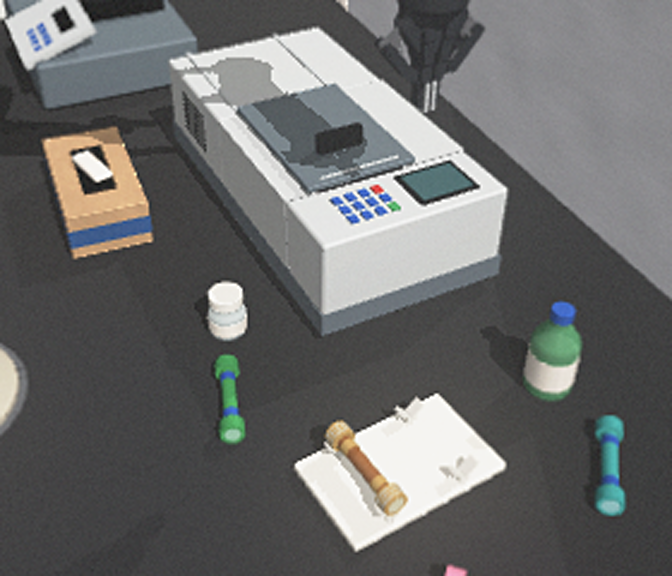

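The cover lies fully over the chamber: its ridge is at top crop (310,142) and its edge meets the keypad panel. The jar, bottle, carton and tube stand where they were, and the arm is clear. Handing in.

```bash
python3 - <<'E'
from rig import manip
print(manip.sign_off())
E
```

```text
the job is handed in; nothing more can be done
None
```

I took the check cell from the rack's far place, laid it in the trough and pushed it under the hood with closed fingertips until it seated. I then slid the cover shut and handed the job in at about 33 s; no verdict was reported.

- **Regrip:** the first grip on the cell was too deep for the trough, so I regripped 4 mm higher before lifting.
- **Laying in:** contact came at tool height z 0.1244 m, the height expected for a cell lying in the trough. The camera showed it parallel to the trough and short of the hood.
- **Spring ball:** the push rose from about 3 N to 5 N and then to 7–8.6 N. I took that for the ball and not the stop, because both cameras put the cell's end about 17 mm from the plate there. The cell then slid on at a steady 7 N.
- **Seating:** the cell stopped dead about 15 mm further on, close to where a barely protruding ring would be.
- **Press:** I held it at about 15 N total for around a second, roughly 8 N beyond the drag. The highest reading before that was 18.8 N total, about 12 N beyond the drag. These contact forces come from the wrist force less the sliding drag, not from a direct measurement.
- **Cover:** it stopped hard at tool y 0.091 m, against 0.090 m predicted for fully shut. The pictures show it closed.
- **Bystanders:** in the last side picture all four stand where they were.
    - The detector put the tube, bottle and carton in place to within about 16 mm. The largest shift was the bottle's, which the arm partly hid in that view.
    - The detector's "reagent jar" hit in the last top picture was really the rack, because the arm hid the jar. The side view shows the jar in place.
- **Polarimeter pose:** the overhead and wrist cameras disagreed by about 2–3 mm across the trough. I followed the wrist camera, and the contact bore it out.

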